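# Load the sample carrier and bolt the sprung gate

### The job

Lift the carrier of sample bottles up and off the prongs of its hanging stand, keep it upright and set it down gently, flat on the floor inside the delivery tray. Then swing the tray's sprung gate shut and, while holding it against its spring, push its bolt fully home in the keeper so that the gate stays shut when you let go. Leave the wine bottle, the jar and the carton standing where they are.

Things in the scene. Friction and masses are not known exactly. Their poses are not given: they have to be found in the camera images.
- carrier: Loose small open wooden tray, 90 (x) by 140 (y) by 30 mm high, with four fixed sample bottles (tops 72 mm above its underside) and a hoop handle: a straight wooden bar 14 mm thick (x), 150 mm long (y), 18 mm high, centre 154 mm above the underside, on two end uprights at y = +-66 mm. About 0.45 kg. Origin: centre of its underside; z up. It hangs on the stand with its bar lying on the two prongs.
- carrier_bar (a point): Centre of the carrier's handle bar: the place to grip it from above, fingers on the bar's two long faces (closing along the carrier's x); the space beneath the bar's middle is free for 70 mm downward in the plane of the bar, and the bottle tops on either side end 73 mm below the bar's underside.
- stand_prongs (a point): Point midway between the two prongs of the fixed wooden stand, level with their tops (190 mm); axes turn with the stand. The prongs (10 mm thick, y = +-42 mm) run to -x from a post at x = +110 mm (196 mm high) and turn up at x = -36 mm, tips 23 mm above this point. Lift the carrier 30 to 50 mm (over 60 its bottles hit the prongs), then draw it to x = -100 mm or beyond before raising it further.
- tray_floor (a point): Fixed delivery tray of dark wood, seen as the centre of its floor (12 mm above the counter). Axes turn with the tray: the gate is on its -x side. Clear floor: x from -90 to +83 mm, y from -103 to +103 mm, walls 60 mm high above the floor. The carrier stands here with its long side along the tray's y, its origin within 45 mm of this point in x and y.
- gate_hinge (a point): Upright hinge axis of the gate at the tray's left front corner (tray x -101, y +112 mm), at the height of the bolt rod (84 mm).
- gate (a joint): Gate angle in rad: 0 is shut (gate along the tray's -y from the hinge; a stop prevents going further), growing as it swings out towards the tray's -x (clockwise seen from above) up to the stop at 1.0. A torsion spring always drives it open: about 0.7 N m when shut (some 7 N at the knob), 0.35 N m when open. Bolted, it rests at about 0.015. The gate is a wooden panel 190 mm long, 12 mm thick, top 74 mm high.
- bolt (a joint): Slide of the steel bolt along the gate's top edge in m: 0 is drawn back, 0.030 fully home (outward, away from the hinge). Friction about 2 N, it stays where it is left, and it may start anywhere in its travel. It must be below 0.005 for its end to pass into line with the keeper while the gate is swung shut; from about 0.006 on (with the gate shut) it enters the keeper.
- bolt_knob (a point): Middle of the upright round steel knob of the bolt, 22 mm across, 35 mm tall (98 to 133 mm above the counter), this point at 116 mm. It rides with the gate and the bolt, its axes turn with the gate (gate's length along -y, away from the hinge). Distance from the hinge axis: 90 mm plus the bolt's slide. Grip from above; nothing beneath it rises above 91 mm. The same grip can slide the bolt and swing the gate.
- keeper (a point): Middle of the slot of the steel keeper bracket at the tray's right front corner (tray x -101, y -117 mm), 84 mm high: two upright cheeks 16 mm apart, 26 mm long, tops 98 mm high; the 10 mm bolt rod slides between them along y.
- wine_bottle: Bystander: standing wine bottle, 74 mm across, 300 mm tall. Origin at the centre of its underside.
- jar: Bystander: standing jar, 72 mm across, 90 mm tall. Origin at the centre of its underside.
- carton: Bystander: cardboard carton 110 x 90 x 100 mm. Origin at the centre of its underside.
Things that resemble listed ones, but are neither listed nor needed, are in the scene too. What is shaped like the carrier but purple is not meant.

How it is judged:
On the way, in this order (a step that is already met when the one before it is completed fails the run):
1. the carrier stands upright on the tray's floor, let go, with the gate still open (x of carrier in the frame of tray_floor between -0.055 and 0.045 m and y of carrier in the frame of tray_floor between -0.045 and 0.045 m and z of carrier in the frame of tray_floor below 0.008 m and angle between carrier's own z axis and vertical below 0.1 rad and linear speed of carrier below 0.03 m/s and contact force between carrier and the fingers below 0.1 N and value of joint gate above 0.5 rad), for 0.2 s.
2. the gate is shut and its bolt is home in the keeper (value of joint gate below 0.05 rad and value of joint bolt above 0.02 m), for 0.2 s.
At the end, for the whole second after the job is handed in: The carrier stands on the tray's floor (underside within 8 mm of it, tilt under 0.1 rad, origin within 45 mm of the floor's centre, 55 mm towards the gate), at rest and let go; the gate is within 0.05 rad of shut and held there by the bolt, which is pushed out more than 20 of its 30 mm (all of step 2 and x of carrier in the frame of tray_floor between -0.055 and 0.045 m and y of carrier in the frame of tray_floor between -0.045 and 0.045 m and z of carrier in the frame of tray_floor below 0.008 m and angle between carrier's own z axis and vertical below 0.1 rad and linear speed of carrier below 0.03 m/s and contact force between carrier and the fingers below 0.1 N and velocity of joint gate below 0.05 rad/s); the robot touches nothing.
It fails at once if the wine bottle, the jar or the carton is moved by more than 30 mm or tipped (distance of any of wine_bottle, jar, carton from where it was at the start of the episode above 0.03 m or angle between any of wine_bottle, jar, carton's own z axis and vertical above 0.3 rad).
It fails at once if the carrier is tipped by more than 0.5 rad (angle between carrier's own z axis and vertical above 0.5 rad).
It fails at once if the carrier is dropped (falls free faster than 0.6 m/s, about 20 mm) (linear speed of carrier above 0.6 m/s and contact force between carrier and the fingers below 0.1 N).
It also fails if it takes over 61 s, if anything falls off the work surface, if the arm or the gripper's body presses on something with over 40 N, if the wrist force passes 120 N, or if a joint passes its speed limit or range.

### The arm

A 7-joint arm with a two-finger parallel gripper is mounted at the origin on the work surface. World frame = base frame: x ahead of the robot, y to its left, z up, the work surface at z = 0. Lengths are in m, angles in rad, forces in N, time in s.
With the tool pointing down it reaches from about 0.4 to 0.875 m from the base axis. Payload 19.3 kg.
Tool frame: the origin (TCP) lies midway between the tips of the shut fingers; the grasp point (between the pads) lies 19 mm behind it (arm.grasp_offset is the distance from the TCP to the grasp point, in m); y points along the fingers, x is the direction in which the jaws open and shut, and the axes are right-handed (so a half turn about y gives the same grasp; the last joint's range is limited). The gripper opens to 85 mm and grips with 20 to 120 N. Pads are 22 mm wide; open, the fingers measure 114 mm over their backs; the gripper's body (76 mm by 85 mm) begins 54 mm behind the grasp point. The pads swing forward as they close: fully open they stand 13 mm farther back than shut.
Start: joints at [-1.381, 0.521, -0.036, 1.599, 0.021, 1.021, -0.113], TCP at [0.161, 0.604, 0.231] pointing down, gripper open.
Joint ranges: [-2.91, 2.91], [-0.3, 2.13], [-1.5, 1.42], [0.17, 2.43], [-1.26, 4.41], [0.16, 1.93], [-2.52, 2.52]. Speed limits (rad/s): [1.89, 1.89, 2.39, 2.39, 3.01, 3.01, 3.01].

### API

Orientations are given as a rotation vector (axis times angle).
In Python, from cell import arm gives the robot as it stands.
- The arm moves only by the tool arm_command, never from a script. Its argument "targets" is a list of rows, each an object of numbers: "dx", "dy", "dz": the shift along the tool's x, y, z in mm; "ax", "ay", "az": the turn, a rotation vector about the tool's x, y, z in rad; "hand": the gripper command: -1 is shut, 1 is fully open, values between are in proportion. A call has 1 to 20 rows; each row is the pose to reach, as a shift and turn from the pose commanded when the call began, along the tool's axes at that moment; what a row does not reach only later rows make up. A row lasts 1/8 s, in which the tool goes at most 62.5 mm and 10.7 degrees, less where a joint would pass 70% of its speed; a pose out of reach is approached as far as the arm can. A call with a gripper value outside its range is refused whole. The fingers move at their own pace and stop on an object; "force" is the grip in N (left out, the last holds). Time passes only in rows, so rows that repeat a pose let the fingers close. It gives the time, the measured TCP pose, the force and the opening at its end, in the units of the state.
- arm.observe(): the state, without advancing time (a new reading comes with each control period).
- arm.get_image(name): name is "side" or "top" or "wrist"; returns the picture (480x640x3 uint8, red, green, blue); there is no depth.
- arm.camera_params(name): a dict with "mtx" (3x3 intrinsics, pixels), "D" ([k1, k2, p1, p2, k3] as OpenCV has them; the pictures are not rectified), "pose" (4x4, takes a point from camera to world coordinates). Camera axes: x right, y up, looking along -z (the intrinsics and any distortion apply to the point x, -y, -z); pixel columns grow to the right and rows downward; lengths in m; the calibration is good to about 2 mm. A picture is of the moment at which its call begins: read the wrist's pose just before it. camera_params takes no time and is no camera call; for the wrist camera it gives the pose at the moment of the call.
- arm.hand_in(): hands the job in, once; it reports no verdict.
The state is a dict: "time": time; "qpos": joint angles; "qd": joint speeds; "tau": joint torques, N m; "tcp_pos": TCP position; "tool_rot": TCP orientation; "force": force on the tool from outside, world axes, zero at the start; "torque": the same for the moment, N m; "gripper_width": opening from 0.0 (shut) to 1.0 (fully open).
Only numpy, scipy, OpenCV 4.12 (cv2) and the standard library are available. Lean on these libraries where they do the work, as an engineer would, in place of code of your own. Each camera call takes 0.05 s, during which the arm holds its last target. There are 200 camera calls.

## Working session

There is one attempt and no reset: what is moved stays moved. The work goes in short steps, Python scripts to look and compute and a tool call to move; the robot and the scene stay as the last step left them, time stands still between calls to the robot, and variables do not carry over. Pictures are saved under pics/ and viewed, about 8 in all and at most 12, crops included, and the job is handed in when it is done.

Besides the shell and the picture viewer there is one more tool, called after "Request:" as name([rows], argument=value, ...), one row to a line, values as JSON. arm_command: Moves the arm, as the interface text tells. Its arguments: {"type":"object","properties":{"targets":{"type":"array"},"force":{"type":"number"}},"required":["targets"]}

```bash
mkdir -p pics
cat > h.py <<'E'
import numpy as np, cv2, json
from cell import arm
from scipy.spatial.transform import Rotation as R
def save(n):
    im=arm.get_image(n); p=arm.camera_params(n); return im,p
def ray(p,uv):
    uv=np.array(uv,float).reshape(-1,1,2)
    n=cv2.undistortPoints(uv,np.array(p['mtx']),np.array(p['D'])).reshape(-1,2)
    d=np.c_[n[:,0],-n[:,1],-np.ones(len(n))]
    T=np.array(p['pose']); return T[:3,3], d@T[:3,:3].T
def plane(p,uv,z):
    o,d=ray(p,uv); return o+d*((z-o[2])/d[:,2])[:,None]
def proj(p,X):
    T=np.array(p['pose']); c=(np.atleast_2d(X)-T[:3,3])@T[:3,:3]
    c=c*[1,-1,-1]
    return cv2.projectPoints(c,np.zeros(3),np.zeros(3),np.array(p['mtx']),np.array(p['D']))[0].reshape(-1,2)
def put(n,im): cv2.imwrite('pics/'+n,im[:,:,::-1])
E
python3 - <<'E'
from h import *
s=arm.observe(); print(s['tcp_pos'],s['tool_rot'],arm.grasp_offset)
for n in('top','side'):
    im,p=save(n); put(n+'0.png',im); np.save(n+'0.npy',im)
    print(n,np.round(p['pose'],3).tolist(),np.round(p['mtx'],0).tolist())
E
```

```text
[0.16048472 0.60368125 0.23073174] [-1.32174151 -1.01508495  1.01655922] 0.0187
top [[0.047, 0.978, -0.202, 0.186], [-0.999, 0.045, -0.014, -0.012], [-0.005, 0.202, 0.979, 1.691], [0.0, 0.0, 0.0, 1.0]] [[613.0, 0.0, 321.0], [0.0, 613.0, 247.0], [0.0, 0.0, 1.0]]
side [[0.997, 0.059, -0.039, 0.462], [-0.069, 0.669, -0.74, -1.039], [-0.017, 0.741, 0.671, 1.074], [0.0, 0.0, 0.0, 1.0]] [[525.0, 0.0, 314.0], [0.0, 525.0, 241.0], [0.0, 0.0, 1.0]]
```

View pics/top0.png

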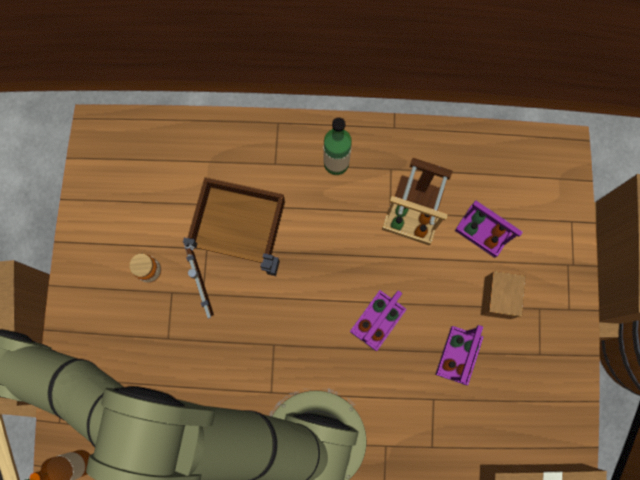

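View pics/side0.png

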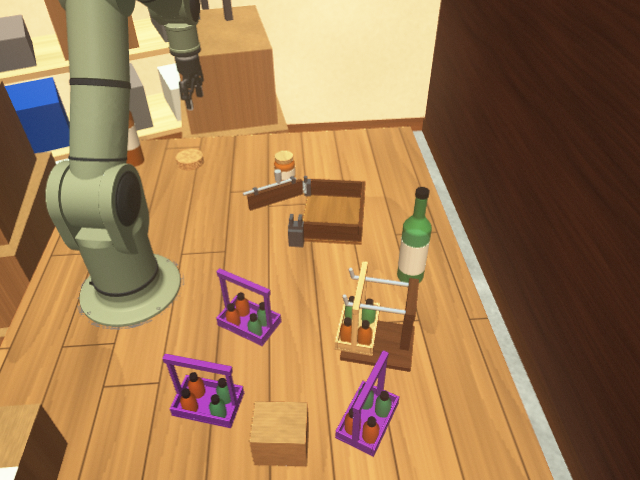

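Top view: the wooden carrier hangs on the stand at about (415,215). Three purple lookalikes, at (487,228), (378,320) and (460,353), are excluded by colour. The tray is at (237,222), with its open gate running from (190,243) to (210,315). The bottle is at (337,150), the jar at (145,266) and the carton at (505,293). An enlarged crop will confirm the carrier and give the points.

Run:
```python
from h import *
t=np.load('top0.npy'); s=np.load('side0.npy')
a=cv2.resize(t[150:250,375:475],None,fx=4,fy=4,interpolation=cv2.INTER_CUBIC)
b=cv2.resize(t[170:320,180:290],None,fx=3.6,fy=3.6,interpolation=cv2.INTER_CUBIC)
c=np.zeros((540,800,3),np.uint8); c[:400,:400]=a; c[:540,402:798]=b; put('crop1.png',c)
c=cv2.resize(s[255:375,325:425],None,fx=4.5,fy=4.5,interpolation=cv2.INTER_CUBIC)
d=cv2.resize(s[155:255,235:375],None,fx=2.5,fy=2.5,interpolation=cv2.INTER_CUBIC)
e=np.zeros((540,800,3),np.uint8); e[:540,:450]=c; e[:250,450:800]=d; put('crop2.png',e)
```

```text
(no output)
```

View pics/crop1.png

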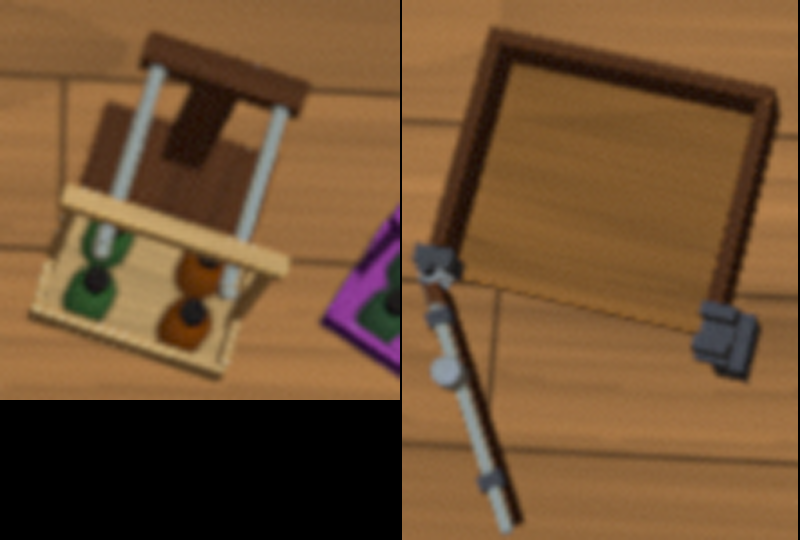

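View pics/crop2.png

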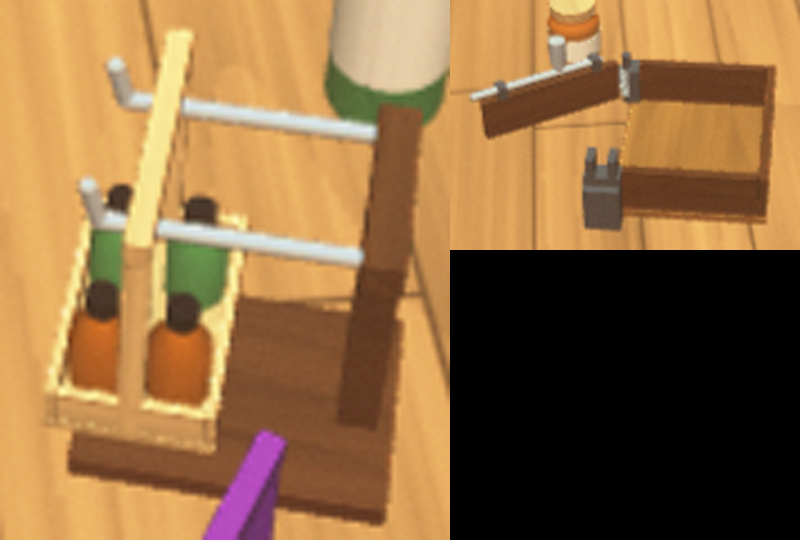

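Crop 1: the wooden carrier's bar runs (68,197)–(287,262) across two prongs, with tips at (103,240) and (230,290). It has pale wood and hangs on the stand, so it is the one meant. The tray's back corners are at (493,32) and (773,93), the hinge is at (437,262), the keeper slot at (728,335), and the knob top at (447,372). Crop 2: from the side, the bar lies on both prongs near their tips; the knob stands up at (557,52).

```bash
cat >> h.py <<'E'
def rotz_rowmajor(s):
    return R.from_rotvec(s['tool_rot']).as_matrix()
E
python3 - <<'E'
from h import *
p=arm.camera_params('top'); ps=arm.camera_params('side')
A=lambda u:np.array(u)/4+[375,150]
B=lambda u:(np.array(u)-[402,0])/3.6+[180,170]
def show(n,uv,z): 
    r=plane(p,uv,z); print(n,np.round(r,3).tolist()); return r
b=show('bar',A([[68,197],[287,262]]),.208); print('mid',b.mean(0),'yaw of y axis',np.degrees(np.arctan2(*(b[0]-b[1])[[1,0]])), np.linalg.norm(b[0]-b[1]))
show('post ends',A([[150,45],[305,92]]),.196)
show('prong L/R root',A([[158,70],[280,112]]),.19)
show('tips',A([[103,235],[230,282]]),.213)
t=show('tray back outer corners',B([[493,32],[773,93]]),.072)
f=show('floor front corners',B([[463,280],[705,333]]),.012)
f=show('hinge',B([[437,258]]),.09); show('keeper',B([[728,333]]),.098)
k=show('knob',B([[447,370]]),.133); show('bolt end',B([[510,528]]),.089)
y=(t[0]-t[1])[:2]; y/=np.linalg.norm(y); print('tray yaw',np.degrees(np.arctan2(y[1],y[0]))-90,np.linalg.norm(t[0]-t[1]))
for n,uv,z in(('bottle base',[337,170],0),('jar top',[142,266],.09),('carton top',[507,290],.1)): show(n,[uv],z)
# side check
S=lambda u:np.array(u)/4.5+[325,255]
print('side bar',np.round(plane(ps,S([[180,32],[138,242]]),.208),3).tolist())
D=lambda u:(np.array(u)-[450,0])/2.5+[235,155]
print('side knob',np.round(plane(ps,D([[557,40]]),.133),3).tolist())
print(R.from_rotvec(arm.observe()['tool_rot']).as_matrix().round(3))
w,pw=save('wrist'); print(np.round(pw['pose'],3).tolist(),pw['mtx'][0][0])
E
```

```text
bar [[0.622, -0.165, 0.208], [0.586, -0.304, 0.208]]
mid [ 0.60392619 -0.23443743  0.208     ] yaw of y axis 75.73127972920057 0.1439897867778662
post ends [[0.73, -0.217, 0.196], [0.704, -0.319, 0.196]]
prong L/R root [[0.716, -0.223, 0.19], [0.691, -0.303, 0.19]]
tips [[0.597, -0.187, 0.213], [0.57, -0.267, 0.213]]
tray back outer corners [[0.698, 0.342, 0.072], [0.657, 0.121, 0.072]]
floor front corners [[0.513, 0.361, 0.012], [0.48, 0.167, 0.012]]
hinge [[0.513, 0.365, 0.09]]
keeper [[0.465, 0.141, 0.098]]
knob [[0.422, 0.34, 0.133]]
bolt end [[0.314, 0.293, 0.089]]
tray yaw -10.31882687328438 0.22434072432367005
bottle base [[0.763, -0.024, 0.0]]
jar top [[0.44, 0.491, 0.09]]
carton top [[0.419, -0.49, 0.1]]
side bar [[0.627, -0.167, 0.208], [0.587, -0.307, 0.208]]
side knob [[0.426, 0.337, 0.133]]
[[ 0.257 -0.    -0.966]
 [ 0.966 -0.001  0.257]
 [-0.001 -1.    -0.   ]]
[[0.257, -0.923, -0.286, 0.088], [0.966, 0.245, 0.077, 0.622], [-0.001, -0.296, 0.955, 0.374], [0.0, 0.0, 0.0, 1.0]] 386.4211537098434
```

Request:
arm_command([
  {"dx":-303,"dy":-190,"dz":-432,"ay":0.8,"hand":1},
  {"dx":-303,"dy":-190,"dz":-432,"ay":0.8},
  {"dx":-303,"dy":-190,"dz":-432,"ay":0.8},
  {"dx":-303,"dy":-190,"dz":-432,"ay":0.8},
  {"dx":-303,"dy":-190,"dz":-432,"ay":0.8},
  {"dx":-303,"dy":-190,"dz":-432,"ay":0.8},
  {"dx":-303,"dy":-190,"dz":-432,"ay":0.8},
  {"dx":-303,"dy":-190,"dz":-432,"ay":0.8},
  {"dx":-303,"dy":-190,"dz":-432,"ay":0.8},
  {"dx":-696,"dy":-100,"dz":-645,"ay":1.57},
  {"dx":-696,"dy":-100,"dz":-645,"ay":1.57},
  {"dx":-696,"dy":-100,"dz":-645,"ay":1.57},
  {"dx":-696,"dy":-100,"dz":-645,"ay":1.57},
  {"dx":-696,"dy":-100,"dz":-645,"ay":1.57},
  {"dx":-696,"dy":-100,"dz":-645,"ay":1.57},
  {"dx":-696,"dy":-100,"dz":-645,"ay":1.57},
  {"dx":-696,"dy":-100,"dz":-645,"ay":1.57},
  {"dx":-696,"dy":-100,"dz":-645,"ay":1.57},
  {"dx":-696,"dy":-100,"dz":-645,"ay":1.57},
  {"dx":-696,"dy":-100,"dz":-645,"ay":1.57},
])

```text
$.targets[0]: bad value
```

Run:
```python
from h import *
s=arm.observe(); print(s['time'],s['tcp_pos'],s['qpos']); print(rotz_rowmajor(s).round(3))
w,p=save('wrist'); put('w1.png',w)
print(proj(p,[[.605,-.235,.208],[.6255,-.166,.208],[.5865,-.305,.208]]))
```

```text
0.15 [0.16052079 0.60378685 0.23087304] [-1.3812029   0.52187562 -0.03632546  1.59983757  0.02121119  1.02111429
 -0.11277577]
[[ 0.257 -0.    -0.966]
 [ 0.966 -0.001  0.257]
 [-0.001 -1.    -0.   ]]
[[-117.27541473  644.43251085]
 [ -97.55673455  672.40808086]
 [-126.61536115  614.00243016]]
```

View pics/w1.png

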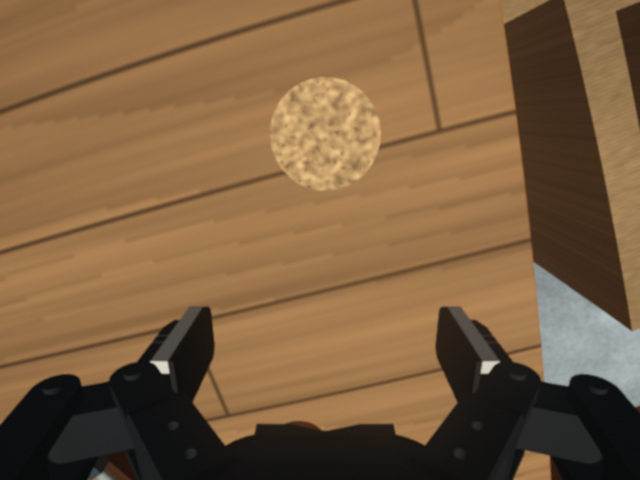

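The call was refused, so this view still shows the start pose: empty counter and a coaster. I'll give every field in each row.

Request:
arm_command([
  {"dx":-303,"dy":-190,"dz":-432,"ax":0,"ay":0.8,"az":0,"hand":1},
  {"dx":-303,"dy":-190,"dz":-432,"ax":0,"ay":0.8,"az":0,"hand":1},
  {"dx":-303,"dy":-190,"dz":-432,"ax":0,"ay":0.8,"az":0,"hand":1},
  {"dx":-303,"dy":-190,"dz":-432,"ax":0,"ay":0.8,"az":0,"hand":1},
  {"dx":-303,"dy":-190,"dz":-432,"ax":0,"ay":0.8,"az":0,"hand":1},
  {"dx":-303,"dy":-190,"dz":-432,"ax":0,"ay":0.8,"az":0,"hand":1},
  {"dx":-303,"dy":-190,"dz":-432,"ax":0,"ay":0.8,"az":0,"hand":1},
  {"dx":-303,"dy":-190,"dz":-432,"ax":0,"ay":0.8,"az":0,"hand":1},
  {"dx":-303,"dy":-190,"dz":-432,"ax":0,"ay":0.8,"az":0,"hand":1},
  {"dx":-696,"dy":-100,"dz":-645,"ax":0,"ay":1.57,"az":0,"hand":1},
  {"dx":-696,"dy":-100,"dz":-645,"ax":0,"ay":1.57,"az":0,"hand":1},
  {"dx":-696,"dy":-100,"dz":-645,"ax":0,"ay":1.57,"az":0,"hand":1},
  {"dx":-696,"dy":-100,"dz":-645,"ax":0,"ay":1.57,"az":0,"hand":1},
  {"dx":-696,"dy":-100,"dz":-645,"ax":0,"ay":1.57,"az":0,"hand":1},
  {"dx":-696,"dy":-100,"dz":-645,"ax":0,"ay":1.57,"az":0,"hand":1},
  {"dx":-696,"dy":-100,"dz":-645,"ax":0,"ay":1.57,"az":0,"hand":1},
  {"dx":-696,"dy":-100,"dz":-645,"ax":0,"ay":1.57,"az":0,"hand":1},
  {"dx":-696,"dy":-100,"dz":-645,"ax":0,"ay":1.57,"az":0,"hand":1},
  {"dx":-696,"dy":-100,"dz":-645,"ax":0,"ay":1.57,"az":0,"hand":1},
  {"dx":-696,"dy":-100,"dz":-645,"ax":0,"ay":1.57,"az":0,"hand":1},
])

```text
time: 2.7
tcp_pos: [0.6054, -0.2329, 0.3318]
tool_rot: [-1.561, 0.201, -0.202]
force: [-0.9, -0.0, -0.8]
gripper_width: 1.0
```

Run:
```python
from h import *
s=arm.observe(); print(s['time'],s['tcp_pos'],s['qpos']); print(rotz_rowmajor(s).round(3))
w,p=save('wrist'); put('w2.png',w); np.save('w2.npy',w)
print(proj(p,[[.605,-.235,.208],[.6255,-.166,.208],[.5865,-.305,.208]]))
```

```text
2.7 [ 0.60540395 -0.23289414  0.33178441] [-0.09955037  0.54626113  0.61395969  1.42495467 -0.31948518  1.269957
  0.28290969]
[[ 0.967  0.001  0.254]
 [-0.254  0.     0.967]
 [ 0.001 -1.     0.001]]
[[323.66473797 230.63727654]
 [326.97186574 126.99813196]
 [323.64785972 320.36385292]]
```

View pics/w2.png

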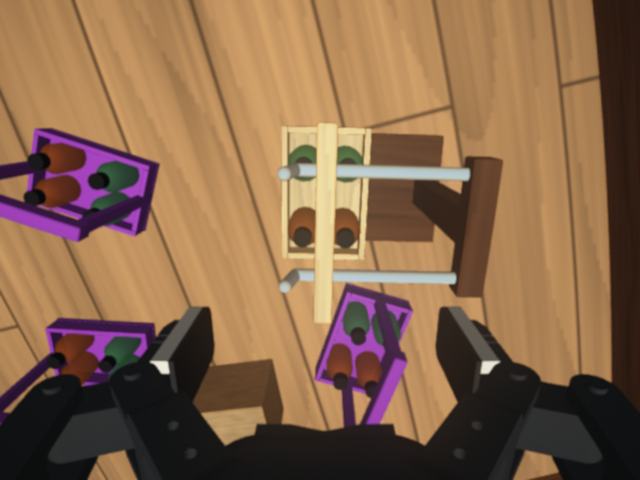

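The wrist view shows the bar from (327,125) to (323,321), within 2 px of my prediction, with the prongs clear on both sides. Next I descend and grip.

Request:
arm_command([
  {"dx":0,"dy":50,"dz":0,"ax":0,"ay":0,"az":0,"hand":1},
  {"dx":0,"dy":90,"dz":0,"ax":0,"ay":0,"az":0,"hand":1},
  {"dx":0,"dy":120,"dz":0,"ax":0,"ay":0,"az":0,"hand":1},
  {"dx":0,"dy":140,"dz":0,"ax":0,"ay":0,"az":0,"hand":1},
  {"dx":0,"dy":150,"dz":0,"ax":0,"ay":0,"az":0,"hand":1},
  {"dx":0,"dy":150,"dz":0,"ax":0,"ay":0,"az":0,"hand":1},
  {"dx":0,"dy":150,"dz":0,"ax":0,"ay":0,"az":0,"hand":-0.2},
  {"dx":0,"dy":150,"dz":0,"ax":0,"ay":0,"az":0,"hand":-0.5},
  {"dx":0,"dy":150,"dz":0,"ax":0,"ay":0,"az":0,"hand":-1},
  {"dx":0,"dy":150,"dz":0,"ax":0,"ay":0,"az":0,"hand":-1},
  {"dx":0,"dy":150,"dz":0,"ax":0,"ay":0,"az":0,"hand":-1},
  {"dx":0,"dy":150,"dz":0,"ax":0,"ay":0,"az":0,"hand":-1},
  {"dx":0,"dy":150,"dz":0,"ax":0,"ay":0,"az":0,"hand":-1},
  {"dx":0,"dy":150,"dz":0,"ax":0,"ay":0,"az":0,"hand":-1},
], force=60)

```text
time: 4.5
tcp_pos: [0.6053, -0.2344, 0.1816]
tool_rot: [-1.561, 0.203, -0.204]
force: [0.6, 1.2, 6.4]
gripper_width: 0.151
```

Request:
arm_command([
  {"dx":0,"dy":-8,"dz":0,"ax":0,"ay":0,"az":0,"hand":-1},
  {"dx":0,"dy":-20,"dz":0,"ax":0,"ay":0,"az":0,"hand":-1},
  {"dx":0,"dy":-32,"dz":0,"ax":0,"ay":0,"az":0,"hand":-1},
  {"dx":0,"dy":-40,"dz":0,"ax":0,"ay":0,"az":0,"hand":-1},
  {"dx":0,"dy":-42,"dz":0,"ax":0,"ay":0,"az":0,"hand":-1},
  {"dx":0,"dy":-42,"dz":0,"ax":0,"ay":0,"az":0,"hand":-1},
])

```text
time: 5.25
tcp_pos: [0.6051, -0.2343, 0.2232]
tool_rot: [-1.561, 0.203, -0.203]
force: [0.2, -0.4, -3.8]
gripper_width: 0.153
```

Lifted; the force reading fits the carrier's weight. Next I draw it out and raise it.

Request:
arm_command([
  {"dx":-8,"dy":0,"dz":0,"ax":0,"ay":0,"az":0,"hand":-1},
  {"dx":-22,"dy":0,"dz":0,"ax":0,"ay":0,"az":0,"hand":-1},
  {"dx":-40,"dy":0,"dz":0,"ax":0,"ay":0,"az":0,"hand":-1},
  {"dx":-60,"dy":0,"dz":0,"ax":0,"ay":0,"az":0,"hand":-1},
  {"dx":-80,"dy":0,"dz":0,"ax":0,"ay":0,"az":0,"hand":-1},
  {"dx":-98,"dy":0,"dz":0,"ax":0,"ay":0,"az":0,"hand":-1},
  {"dx":-108,"dy":0,"dz":0,"ax":0,"ay":0,"az":0,"hand":-1},
  {"dx":-110,"dy":0,"dz":0,"ax":0,"ay":0,"az":0,"hand":-1},
  {"dx":-110,"dy":0,"dz":0,"ax":0,"ay":0,"az":0,"hand":-1},
  {"dx":-110,"dy":-15,"dz":0,"ax":0,"ay":0,"az":0,"hand":-1},
  {"dx":-110,"dy":-40,"dz":0,"ax":0,"ay":0,"az":0,"hand":-1},
  {"dx":-110,"dy":-65,"dz":0,"ax":0,"ay":0,"az":0,"hand":-1},
  {"dx":-110,"dy":-85,"dz":0,"ax":0,"ay":0,"az":0,"hand":-1},
  {"dx":-110,"dy":-90,"dz":0,"ax":0,"ay":0,"az":0,"hand":-1},
  {"dx":-110,"dy":-90,"dz":0,"ax":0,"ay":0,"az":0,"hand":-1},
])

```text
time: 7.12
tcp_pos: [0.4988, -0.2062, 0.3133]
tool_rot: [-1.561, 0.203, -0.203]
force: [0.3, 0.9, -5.4]
gripper_width: 0.152
```

Run:
```python
from h import *
s=arm.observe(); print(s['time'],s['tcp_pos'],s['force']); M=rotz_rowmajor(s);print(M.round(3))
w,p=save('side'); put('s2.png',w)
for t in([.587,.243,.31],):
    print(M.T@(np.array(t)-s['tcp_pos'])*1000)
```

```text
7.125 [ 0.49884057 -0.20615353  0.31333535] [ 0.31224592  0.87087268 -5.38088865]
[[ 0.967  0.     0.256]
 [-0.256 -0.     0.967]
 [ 0.    -1.    -0.   ]]
[-29.81389812   3.32714844 456.75175047]
```

View pics/s2.png

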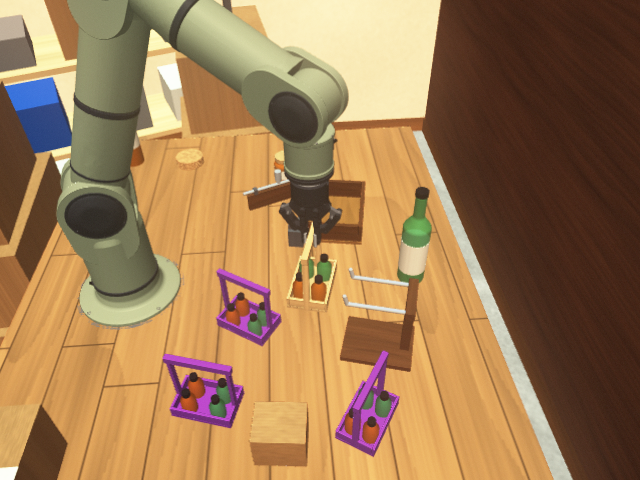

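The carrier hangs upright in the gripper at (312,280), clear of the stand. Now over the tray.

Request:
arm_command([
  {"dx":0,"dy":0,"dz":8,"ax":0,"ay":0,"az":0,"hand":-1},
  {"dx":-2,"dy":0,"dz":25,"ax":0,"ay":0,"az":0,"hand":-1},
  {"dx":-4,"dy":0,"dz":50,"ax":0,"ay":0,"az":0,"hand":-1},
  {"dx":-6,"dy":0,"dz":82,"ax":0,"ay":-0.01,"az":0,"hand":-1},
  {"dx":-8,"dy":0,"dz":115,"ax":0,"ay":-0.02,"az":0,"hand":-1},
  {"dx":-10,"dy":0,"dz":150,"ax":0,"ay":-0.03,"az":0,"hand":-1},
  {"dx":-12,"dy":0,"dz":185,"ax":0,"ay":-0.04,"az":0,"hand":-1},
  {"dx":-14,"dy":0,"dz":220,"ax":0,"ay":-0.05,"az":0,"hand":-1},
  {"dx":-16,"dy":0,"dz":255,"ax":0,"ay":-0.06,"az":0,"hand":-1},
  {"dx":-18,"dy":0,"dz":290,"ax":0,"ay":-0.07,"az":0,"hand":-1},
  {"dx":-20,"dy":0,"dz":325,"ax":0,"ay":-0.08,"az":0,"hand":-1},
  {"dx":-23,"dy":0,"dz":360,"ax":0,"ay":-0.08,"az":0,"hand":-1},
  {"dx":-25,"dy":0,"dz":392,"ax":0,"ay":-0.08,"az":0,"hand":-1},
  {"dx":-27,"dy":0,"dz":420,"ax":0,"ay":-0.08,"az":0,"hand":-1},
  {"dx":-29,"dy":0,"dz":440,"ax":0,"ay":-0.08,"az":0,"hand":-1},
  {"dx":-30,"dy":0,"dz":453,"ax":0,"ay":-0.08,"az":0,"hand":-1},
  {"dx":-30,"dy":0,"dz":457,"ax":0,"ay":-0.08,"az":0,"hand":-1},
  {"dx":-30,"dy":0,"dz":457,"ax":0,"ay":-0.08,"az":0,"hand":-1},
  {"dx":-30,"dy":0,"dz":457,"ax":0,"ay":-0.08,"az":0,"hand":-1},
])

```text
time: 9.55
tcp_pos: [0.5869, 0.2424, 0.3135]
tool_rot: [-1.566, 0.141, -0.142]
force: [-0.8, 0.8, -4.4]
gripper_width: 0.151
```

Run:
```python
from h import *
s=arm.observe(); print(s['time'],s['tcp_pos'],s['force']); M=rotz_rowmajor(s);print(M.round(3))
w,p=save('side'); c=cv2.resize(w[70:270,220:420],None,fx=3,fy=3,interpolation=cv2.INTER_CUBIC)
w,p=save('wrist'); put('w3.png',np.hstack([c[:480],cv2.resize(w,(200,150)) if 0 else np.zeros((480,1,3),np.uint8)]))
```

```text
9.55 [0.58691336 0.24236217 0.31347754] [-0.79538519  0.75756816 -4.39225938]
[[ 0.984  0.     0.179]
 [-0.179 -0.     0.984]
 [ 0.    -1.    -0.   ]]
```

View pics/w3.png

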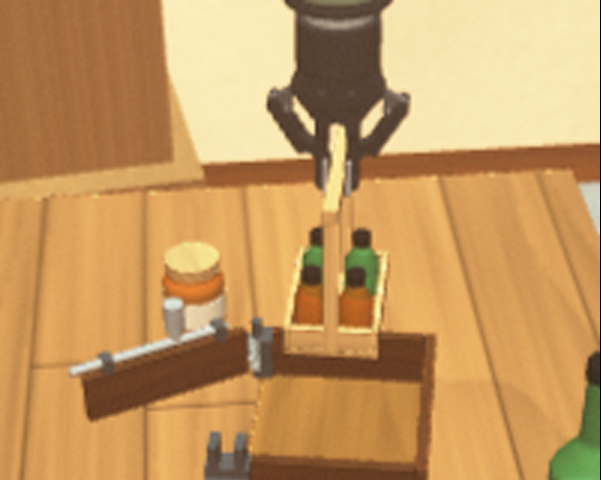

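The carrier is upright over the tray, and the gate is still open. I'll lower it to about 10 mm above the floor, then creep.

Request:
arm_command([
  {"dx":0,"dy":8,"dz":0,"ax":0,"ay":0,"az":0,"hand":-1},
  {"dx":0,"dy":25,"dz":0,"ax":0,"ay":0,"az":0,"hand":-1},
  {"dx":0,"dy":50,"dz":0,"ax":0,"ay":0,"az":0,"hand":-1},
  {"dx":0,"dy":75,"dz":0,"ax":0,"ay":0,"az":0,"hand":-1},
  {"dx":0,"dy":100,"dz":0,"ax":0,"ay":0,"az":0,"hand":-1},
  {"dx":0,"dy":122,"dz":0,"ax":0,"ay":0,"az":0,"hand":-1},
  {"dx":0,"dy":140,"dz":0,"ax":0,"ay":0,"az":0,"hand":-1},
  {"dx":0,"dy":150,"dz":0,"ax":0,"ay":0,"az":0,"hand":-1},
  {"dx":0,"dy":155,"dz":0,"ax":0,"ay":0,"az":0,"hand":-1},
  {"dx":0,"dy":158,"dz":0,"ax":0,"ay":0,"az":0,"hand":-1},
  {"dx":0,"dy":160,"dz":0,"ax":0,"ay":0,"az":0,"hand":-1},
  {"dx":0,"dy":162,"dz":0,"ax":0,"ay":0,"az":0,"hand":-1},
  {"dx":0,"dy":162,"dz":0,"ax":0,"ay":0,"az":0,"hand":-1},
  {"dx":0,"dy":162,"dz":0,"ax":0,"ay":0,"az":0,"hand":-1},
])

```text
time: 11.4
tcp_pos: [0.5869, 0.2433, 0.1514]
tool_rot: [-1.566, 0.14, -0.141]
force: [0.1, 0.6, -4.1]
gripper_width: 0.147
```

Request:
arm_command([
  {"dx":0,"dy":1,"dz":0,"ax":0,"ay":0,"az":0,"hand":-1},
  {"dx":0,"dy":2,"dz":0,"ax":0,"ay":0,"az":0,"hand":-1},
  {"dx":0,"dy":3,"dz":0,"ax":0,"ay":0,"az":0,"hand":-1},
  {"dx":0,"dy":3,"dz":0,"ax":0,"ay":0,"az":0,"hand":-1},
  {"dx":0,"dy":3,"dz":0,"ax":0,"ay":0,"az":0,"hand":-1},
])

```text
time: 12.02
tcp_pos: [0.5869, 0.2432, 0.1488]
tool_rot: [-1.566, 0.14, -0.141]
force: [-3.2, -1.4, 5.2]
gripper_width: 0.149
```

Contact with the floor: the force rose from −4 to +5 N. Release and retreat upward.

Request:
arm_command([
  {"dx":0,"dy":0,"dz":0,"ax":0,"ay":0,"az":0,"hand":-0.4},
  {"dx":0,"dy":0,"dz":0,"ax":0,"ay":0,"az":0,"hand":0},
  {"dx":0,"dy":0,"dz":0,"ax":0,"ay":0,"az":0,"hand":0.5},
  {"dx":0,"dy":0,"dz":0,"ax":0,"ay":0,"az":0,"hand":1},
  {"dx":0,"dy":0,"dz":0,"ax":0,"ay":0,"az":0,"hand":1},
  {"dx":0,"dy":0,"dz":0,"ax":0,"ay":0,"az":0,"hand":1},
  {"dx":0,"dy":-20,"dz":0,"ax":0,"ay":0,"az":0,"hand":1},
  {"dx":0,"dy":-60,"dz":0,"ax":0,"ay":0,"az":0,"hand":1},
  {"dx":0,"dy":-110,"dz":0,"ax":0,"ay":0,"az":0,"hand":1},
  {"dx":0,"dy":-130,"dz":0,"ax":0,"ay":0,"az":0,"hand":1},
  {"dx":0,"dy":-130,"dz":0,"ax":0,"ay":0,"az":0,"hand":1},
])

```text
time: 13.4
tcp_pos: [0.5875, 0.2434, 0.2811]
tool_rot: [-1.564, 0.138, -0.143]
force: [0.4, -0.0, 1.3]
gripper_width: 1.001
```

Run:
```python
from h import *
s=arm.observe(); print(s['time'],s['tcp_pos'],s['qpos']); M=rotz_rowmajor(s);print(M.round(3))
a,p=save('side'); b,pt=save('top'); np.save('t3.npy',b)
c=cv2.resize(a[120:270,230:380],(480,480),interpolation=cv2.INTER_CUBIC)
d=cv2.resize(b[170:330,170:300],(390,480),interpolation=cv2.INTER_CUBIC)
put('s3.png',np.hstack([c,d])[:, :800])
H=np.array([.508,.371,.124]); K=np.array([.424,.339,.116])
print(M.T@(K-s['tcp_pos'])*1000)
```

```text
13.4 [0.58752932 0.24336128 0.28109607] [-0.81218551  0.53941563  0.50744184  1.53332163 -0.27921757  1.13768476
 -0.42743333]
[[ 0.984  0.003  0.178]
 [-0.178  0.002  0.984]
 [ 0.003 -1.     0.002]]
[-178.42367369  164.74652489   64.56694544]
```

View pics/s3.png

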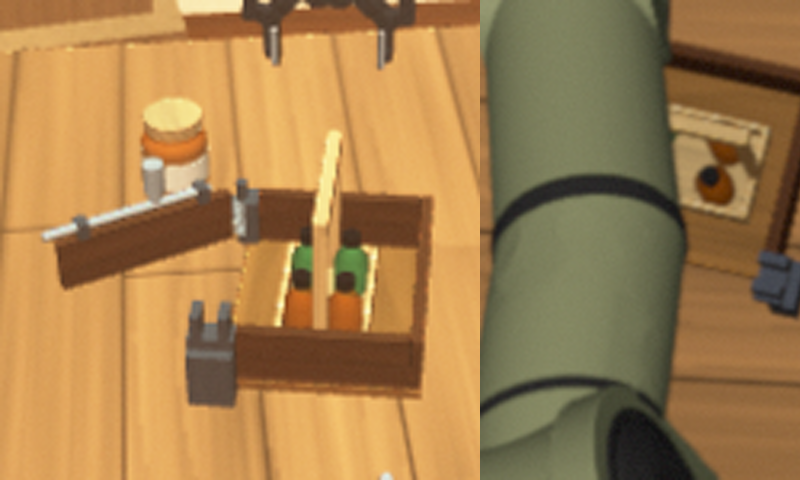

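The carrier stands upright in the tray, released, with the gate still open and the knob at (152,175) in the side crop. Now to a spot above the knob, with the jaws perpendicular to the open gate.

Request:
arm_command([
  {"dx":-50,"dy":0,"dz":18,"ax":0,"ay":0.17,"az":0,"hand":1},
  {"dx":-110,"dy":0,"dz":40,"ax":0,"ay":0.34,"az":0,"hand":1},
  {"dx":-150,"dy":20,"dz":55,"ax":0,"ay":0.51,"az":0,"hand":1},
  {"dx":-177,"dy":50,"dz":64,"ax":0,"ay":0.68,"az":0,"hand":1},
  {"dx":-177,"dy":70,"dz":64,"ax":0,"ay":0.85,"az":0,"hand":1},
  {"dx":-177,"dy":80,"dz":64,"ax":0,"ay":1.0,"az":0,"hand":1},
  {"dx":-177,"dy":80,"dz":64,"ax":0,"ay":1.0,"az":0,"hand":1},
  {"dx":-177,"dy":80,"dz":64,"ax":0,"ay":1.0,"az":0,"hand":1},
  {"dx":-177,"dy":80,"dz":64,"ax":0,"ay":1.0,"az":0,"hand":1},
])

```text
time: 14.62
tcp_pos: [0.4243, 0.3378, 0.1987]
tool_rot: [-1.369, 0.915, -0.914]
force: [-0.2, -0.1, 0.1]
gripper_width: 1.001
```

Run:
```python
from h import *
s=arm.observe(); print(s['time'],s['tcp_pos'],s['qpos'],s['force']); M=rotz_rowmajor(s);print(M.round(3))
w,p=save('wrist'); put('w4.png',w)
print(proj(p,[[.4245,.338,.133],[.508,.371,.09],[.465,.147,.098],[.587,.243,.175]]))
```

```text
14.625 [0.42426633 0.33775778 0.19868817] [-1.28958917  0.53141514  0.71944175  1.87937368 -0.44259388  0.89528784
 -1.53203787] [-0.19265803 -0.1479015   0.12903047]
[[ 0.383  0.     0.924]
 [-0.924  0.001  0.383]
 [-0.    -1.     0.   ]]
[[322.30839142 256.15600934]
 [324.87670182  95.45312452]
 [592.82690328 286.35735922]
 [680.69261766  31.9511162 ]]
```

View pics/w4.png

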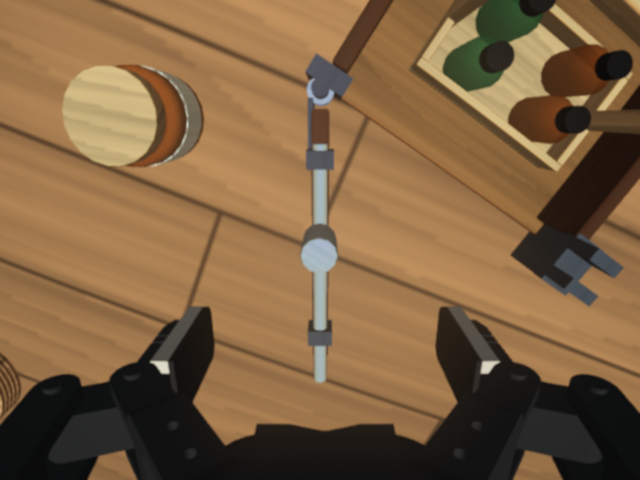

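The knob top is at (319,254), about 2 mm from the prediction. The gate lies vertical in the picture, in line with the tool, and the hinge pin is at (319,92). The bolt is about drawn back, since the knob sits about 91 mm from the hinge. Descend and grip.

Request:
arm_command([
  {"dx":-2,"dy":30,"dz":1,"ax":0,"ay":0,"az":0,"hand":1},
  {"dx":-2,"dy":65,"dz":1,"ax":0,"ay":0,"az":0,"hand":1},
  {"dx":-2,"dy":90,"dz":1,"ax":0,"ay":0,"az":0,"hand":1},
  {"dx":-2,"dy":98,"dz":1,"ax":0,"ay":0,"az":0,"hand":1},
  {"dx":-2,"dy":98,"dz":1,"ax":0,"ay":0,"az":0,"hand":1},
  {"dx":-2,"dy":98,"dz":1,"ax":0,"ay":0,"az":0,"hand":0},
  {"dx":-2,"dy":98,"dz":1,"ax":0,"ay":0,"az":0,"hand":-0.3},
  {"dx":-2,"dy":98,"dz":1,"ax":0,"ay":0,"az":0,"hand":-1},
  {"dx":-2,"dy":98,"dz":1,"ax":0,"ay":0,"az":0,"hand":-1},
  {"dx":-2,"dy":98,"dz":1,"ax":0,"ay":0,"az":0,"hand":-1},
  {"dx":-2,"dy":98,"dz":1,"ax":0,"ay":0,"az":0,"hand":-1},
], force=60)

```text
time: 16.05
tcp_pos: [0.4242, 0.3405, 0.1007]
tool_rot: [-1.369, 0.916, -0.915]
force: [-3.1, 1.9, 7.7]
gripper_width: 0.239
```

Gripped at about 20 mm opening. Swing the gate along its arc, turning with it, most of the way shut.

Request:
arm_command([
  {"dx":5.5,"dy":0,"dz":0.2,"ax":0,"ay":-0.06,"az":0,"hand":-1},
  {"dx":11.3,"dy":0,"dz":0.7,"ax":0,"ay":-0.125,"az":0,"hand":-1},
  {"dx":22.4,"dy":0,"dz":2.8,"ax":0,"ay":-0.25,"az":0,"hand":-1},
  {"dx":33.2,"dy":0,"dz":6.3,"ax":0,"ay":-0.375,"az":0,"hand":-1},
  {"dx":43.5,"dy":0,"dz":11.1,"ax":0,"ay":-0.5,"az":0,"hand":-1},
  {"dx":53.1,"dy":0,"dz":17.1,"ax":0,"ay":-0.625,"az":0,"hand":-1},
  {"dx":61.8,"dy":0,"dz":24.3,"ax":0,"ay":-0.75,"az":0,"hand":-1},
  {"dx":69.6,"dy":0,"dz":32.5,"ax":0,"ay":-0.875,"az":0,"hand":-1},
  {"dx":73.8,"dy":0,"dz":37.9,"ax":0,"ay":-0.95,"az":0,"hand":-1},
  {"dx":73.8,"dy":0,"dz":37.9,"ax":0,"ay":-0.95,"az":0,"hand":-1},
  {"dx":73.8,"dy":0,"dz":37.9,"ax":0,"ay":-0.95,"az":0,"hand":-1},
])

```text
time: 17.42
tcp_pos: [0.4879, 0.286, 0.1007]
tool_rot: [-1.563, 0.181, -0.183]
force: [1.6, -2.9, 7.2]
gripper_width: 0.242
```

Run:
```python
from h import *
s=arm.observe(); print(s['time'],s['tcp_pos'],s['force'],s['torque']); M=rotz_rowmajor(s);print(M.round(3)); print('tool-frame force',M.T@s['force'])
a,p=save('side'); b,pt=save('top')
c=cv2.resize(a[130:270,230:390],(400,350),interpolation=cv2.INTER_CUBIC)
w,pw=save('wrist')
put('s5.png',np.hstack([c,cv2.resize(w,(400,300),interpolation=cv2.INTER_AREA) if 0 else cv2.resize(w[50:400,100:500],(400,350))]))
```

```text
17.425 [0.4879173  0.28595266 0.1007275 ] [ 1.58813838 -2.86316243  7.21044153] [-0.50035996 -0.30263968 -0.88843373]
[[ 0.973  0.001  0.23 ]
 [-0.23   0.     0.973]
 [ 0.001 -1.     0.   ]]
tool-frame force [ 2.20933084 -7.20984483 -2.4181283 ]
```

View pics/s5.png

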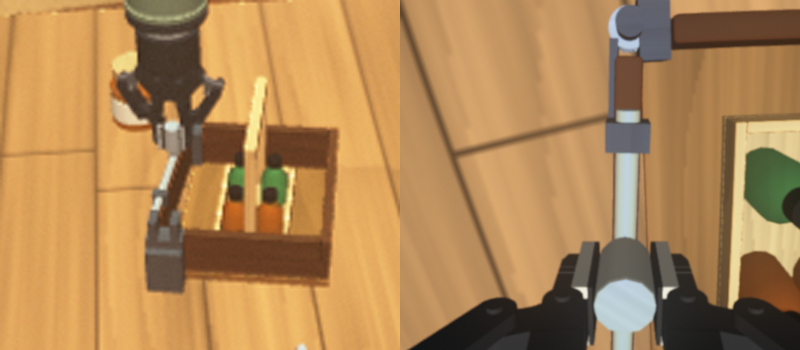

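The gate is nearly shut and the knob is firmly held; the rod end lies just outside the keeper. Press to the stop in small steps while watching the force.

Request:
arm_command([
  {"dx":2,"dy":0,"dz":0,"ax":0,"ay":-0.02,"az":0,"hand":-1},
  {"dx":3.6,"dy":0,"dz":0.1,"ax":0,"ay":-0.04,"az":0,"hand":-1},
  {"dx":3.6,"dy":0,"dz":0.1,"ax":0,"ay":-0.04,"az":0,"hand":-1},
  {"dx":3.6,"dy":0,"dz":0.1,"ax":0,"ay":-0.04,"az":0,"hand":-1},
])

```text
time: 18.08
tcp_pos: [0.4914, 0.2854, 0.1007]
tool_rot: [-1.565, 0.15, -0.151]
force: [1.5, -2.1, 6.4]
gripper_width: 0.24
```

Request:
arm_command([
  {"dx":1,"dy":0,"dz":0,"ax":0,"ay":-0.01,"az":0,"hand":-1},
  {"dx":2,"dy":0,"dz":0,"ax":0,"ay":-0.02,"az":0,"hand":-1},
  {"dx":2,"dy":0,"dz":0,"ax":0,"ay":-0.02,"az":0,"hand":-1},
  {"dx":2,"dy":0,"dz":0,"ax":0,"ay":-0.02,"az":0,"hand":-1},
])

```text
time: 18.58
tcp_pos: [0.4934, 0.285, 0.1007]
tool_rot: [-1.566, 0.134, -0.136]
force: [2.0, -2.7, 6.6]
gripper_width: 0.238
```

Request:
arm_command([
  {"dx":1,"dy":0,"dz":0,"ax":0,"ay":-0.01,"az":0,"hand":-1},
  {"dx":1.5,"dy":0,"dz":0,"ax":0,"ay":-0.01,"az":0,"hand":-1},
  {"dx":1.5,"dy":0,"dz":0,"ax":0,"ay":-0.01,"az":0,"hand":-1},
])

```text
time: 18.95
tcp_pos: [0.4947, 0.2848, 0.1007]
tool_rot: [-1.567, 0.126, -0.127]
force: [1.6, -1.9, 7.5]
gripper_width: 0.237
```

Run:
```python
from h import *
s=arm.observe(); print(s['time'],s['tcp_pos'],s['force'],s['torque']); M=rotz_rowmajor(s);print(M.round(3)); print('tool-frame force',M.T@s['force'])
w,pw=save('wrist'); b,pt=save('top')
c=cv2.resize(b[180:300,170:300],(440,406),interpolation=cv2.INTER_CUBIC)
a,p=save('side'); c=cv2.resize(a[185:255,260:345],(400,330),interpolation=cv2.INTER_CUBIC)
put('w6.png',np.hstack([c,cv2.resize(w[40:370,100:500],(400,330))]))
```

```text
18.95 [0.49468289 0.28479197 0.10074825] [ 1.58280479 -1.94589146  7.47842612] [-0.44813628 -0.10174019 -0.79154188]
[[ 0.987  0.001  0.161]
 [-0.161  0.     0.987]
 [ 0.001 -1.     0.   ]]
tool-frame force [ 1.88004559 -7.47778446 -1.66336704]
```

View pics/w6.png

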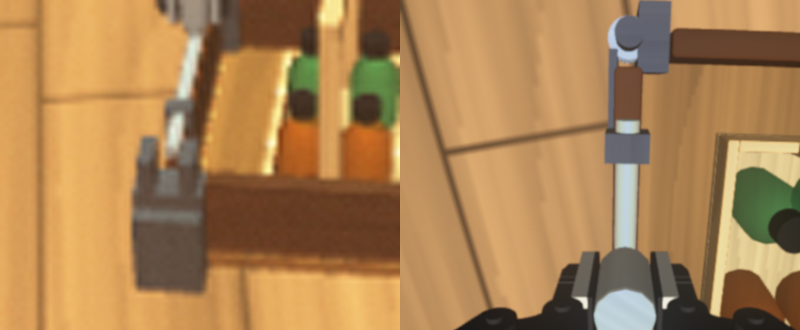

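Twelfth and last view: the rod end sits behind and between the keeper cheeks, nearly aligned, and there is no stop force yet. From here I check by numbers: the tray wall's direction against the gate's.

Run:
```python
from h import *
w,p=save('wrist'); np.save('w7.npy',w)
def edges(im,cols,rows,z,p):
    g=cv2.GaussianBlur(cv2.cvtColor(im,cv2.COLOR_RGB2GRAY),(3,3),0).astype(float)
    out=[[],[]]
    for c in cols:
        d=np.diff(g[rows[0]:rows[1],c]); a=d.argmin(); b=d.argmax()
        out[0].append([c,rows[0]+a+.5]); out[1].append([c,rows[0]+b+.5])
    for o in out:
        o=np.array(o); P=plane(p,o,z)
        f=np.polyfit(P[:,1],P[:,0],1); r=P[:,0]-np.polyval(f,P[:,1])
        k=abs(r)<3*np.median(abs(r))+1e-4; vx,vy,x0,y0=cv2.fitLine(P[k,:2].astype(np.float32),cv2.DIST_HUBER,0,.01,.01).ravel()
        print('line deg',np.degrees(np.arctan2(vy,vx)),x0,y0,'rms mm',np.std(r[k])*1e3,o[[0,-1]].tolist(),k.sum())
edges(w,range(385,520,5),(30,130),.072,p)
s=arm.observe(); M=rotz_rowmajor(s); print('jaw yaw',np.degrees(np.arctan2(M[1,0],M[0,0])))
# hinge pin, rod column
print('hinge by wrist', plane(p,[[328,73]],.09))
g=cv2.cvtColor(w,cv2.COLOR_RGB2GRAY)
for r in (215,240,265): print(r,g[r,300:350:2].tolist())
```

```text
line deg -10.32882 0.562356 0.36990225 rms mm 0.6598037353997243 [[385.0, 67.5], [515.0, 72.5]] 27
line deg -10.296472 0.55456495 0.3569549 rms mm 0.6669629559777289 [[385.0, 103.5], [515.0, 107.5]] 27
jaw yaw -9.261629344967519
hinge by wrist [[0.51117966 0.37462516 0.09      ]]
215 [157, 155, 154, 152, 150, 148, 132, 100, 166, 192, 202, 205, 207, 208, 206, 206, 204, 194, 173, 110, 131, 147, 148, 150, 150]
240 [159, 158, 156, 154, 152, 151, 119, 111, 175, 195, 204, 206, 208, 209, 207, 204, 202, 190, 154, 103, 143, 147, 149, 150, 148]
265 [157, 158, 157, 156, 155, 153, 112, 126, 178, 198, 204, 205, 207, 208, 205, 203, 198, 179, 125, 127, 145, 147, 149, 149, 145]
```

Run:
```python
from h import *
w=np.load('w7.npy'); p=arm.camera_params('wrist')
g=cv2.GaussianBlur(cv2.cvtColor(w,cv2.COLOR_RGB2GRAY),(3,3),0).astype(float)
uv=[]
for r in range(206,276,3):
    a=g[r,305:332]; b=g[r,328:350]
    l=305+np.interp(160,np.maximum.accumulate(a[9:]),np.arange(9,27)); rr=328+np.argmax(b<160)-(160-b[np.argmax(b<160)])/(b[np.argmax(b<160)-1]-b[np.argmax(b<160)])
    uv.append([(l+rr)/2,r])
P=plane(p,uv,.087); vx,vy,x0,y0=cv2.fitLine(P[:,:2].astype(np.float32),cv2.DIST_HUBER,0,.01,.01).ravel()
print(uv[0],uv[-1],'gate yaw',np.degrees(np.arctan2(vy,vx))%180-90,x0,y0)
print(P[[0,-1]])
```

```text
[np.float64(326.2886473429952), 206] [np.float64(324.73), 275] gate yaw -10.392464 0.49942777 0.30800724
[[0.50236692 0.32408525 0.087     ]
 [0.49676368 0.29373227 0.087     ]]
```

The gate line is at −10.39° against −10.3° for the tray wall, so the gate is shut to within measurement error. Push the bolt out while pressing slightly inward.

Request:
arm_command([
  {"dx":0.6,"dy":0,"dz":0,"ax":0,"ay":0,"az":0,"hand":-1},
  {"dx":0.6,"dy":0,"dz":-3,"ax":0,"ay":0,"az":0,"hand":-1},
  {"dx":0.5,"dy":0,"dz":-6,"ax":0,"ay":0,"az":0,"hand":-1},
  {"dx":0.5,"dy":0,"dz":-9,"ax":0,"ay":0,"az":0,"hand":-1},
  {"dx":0.4,"dy":0,"dz":-12,"ax":0,"ay":0,"az":0,"hand":-1},
  {"dx":0.4,"dy":0,"dz":-12,"ax":0,"ay":0,"az":0,"hand":-1},
])

```text
time: 19.9
tcp_pos: [0.4928, 0.2732, 0.1007]
tool_rot: [-1.567, 0.126, -0.127]
force: [-1.0, -1.2, 7.8]
gripper_width: 0.239
```

Request:
arm_command([
  {"dx":0,"dy":0,"dz":-4,"ax":0,"ay":0,"az":0,"hand":-1},
  {"dx":-0.1,"dy":0,"dz":-8,"ax":0,"ay":0,"az":0,"hand":-1},
  {"dx":-0.2,"dy":0,"dz":-12,"ax":0,"ay":0,"az":0,"hand":-1},
  {"dx":-0.2,"dy":0,"dz":-15,"ax":0,"ay":0,"az":0,"hand":-1},
  {"dx":-0.2,"dy":0,"dz":-17,"ax":0,"ay":0,"az":0,"hand":-1},
  {"dx":-0.2,"dy":0,"dz":-17,"ax":0,"ay":0,"az":0,"hand":-1},
])

```text
time: 20.65
tcp_pos: [0.4903, 0.2591, 0.1007]
tool_rot: [-1.563, 0.124, -0.126]
force: [3.4, 14.9, -0.3]
gripper_width: 0.237
```

The slide stopped after about 26 mm against roughly 15 N. That is the end of travel, since a miss at the keeper would have blocked at about 6 mm. Release and rise.

Request:
arm_command([
  {"dx":0,"dy":0,"dz":2,"ax":0,"ay":0,"az":0,"hand":-1},
  {"dx":0,"dy":0,"dz":2,"ax":0,"ay":0,"az":0,"hand":-0.3},
  {"dx":0,"dy":0,"dz":2,"ax":0,"ay":0,"az":0,"hand":0.2},
  {"dx":0,"dy":0,"dz":2,"ax":0,"ay":0,"az":0,"hand":0.4},
  {"dx":0,"dy":0,"dz":2,"ax":0,"ay":0,"az":0,"hand":0.4},
  {"dx":0,"dy":0,"dz":2,"ax":0,"ay":0,"az":0,"hand":0.4},
  {"dx":0,"dy":-20,"dz":2,"ax":0,"ay":0,"az":0,"hand":0.4},
  {"dx":0,"dy":-60,"dz":2,"ax":0,"ay":0,"az":0,"hand":0.4},
  {"dx":0,"dy":-110,"dz":2,"ax":0,"ay":0,"az":0,"hand":0.4},
  {"dx":-30,"dy":-150,"dz":2,"ax":0,"ay":0,"az":0,"hand":0.4},
  {"dx":-40,"dy":-150,"dz":2,"ax":0,"ay":0,"az":0,"hand":0.4},
  {"dx":-40,"dy":-150,"dz":2,"ax":0,"ay":0,"az":0,"hand":0.4},
])

```text
time: 22.15
tcp_pos: [0.4502, 0.2648, 0.25]
tool_rot: [-1.567, 0.124, -0.124]
force: [0.2, 0.3, 1.3]
gripper_width: 0.699
```

Run:
```python
from h import *
s=arm.observe(); print(s['time'],s['tcp_pos'],s['force'])
w,p=save('wrist'); put('w8.png',w); np.save('w8.npy',w)
# expected: shut gate along tray -y from hinge; knob top at 90+slide
H=np.array([.5105,.3745]); d=np.array([-.1803,-.9836])
for sl in(0,.02,.03): print(sl,proj(p,[[*(H+d*(.09+sl)),.133]]).round(1))
hsv=cv2.cvtColor(w,cv2.COLOR_RGB2HSV)
m=((hsv[...,1]<50)&(hsv[...,2]>140)).astype(np.uint8); m[300:]=0 if False else m[300:]
n,l,st,c=cv2.connectedComponentsWithStats(cv2.morphologyEx(m,cv2.MORPH_OPEN,np.ones((5,5))))
for i in range(1,n):
    if st[i,4]>60: print(st[i],c[i].round(1))
```

```text
22.15 [0.45024903 0.26481188 0.24997612] [0.2383295  0.26354312 1.25448724]
0 [[382.1 190.7]]
0.02 [[380.3 219.2]]
0.03 [[379.3 233. ]]
[364  57   8  11  71] [367.6  62.3]
[372  70  10   7  66] [376.3  72.8]
[368 140  15  67 765] [374.9 172.8]
[ 363  217   32   56 1010] [376.1 239.1]
[359 286  13  60 590] [364.7 314.3]
[210 345  11  13 119] [215.6 350.6]
[429 345  11  13 119] [433.5 350.6]
```

By the mask, the knob top's disc spans columns 363–394 and rows 217–249, so it is centred on (379,233). That is the predicted spot (379.3,233.0) for the gate shut and the bolt at 30 mm. The gate holds with the gripper away, so I hand in.

```bash
python3 -c "
from cell import arm
print(arm.hand_in()); print(arm.observe()['time'])"
```

```text
the job is handed in; nothing more can be done
None
the job is handed in; nothing more can be done
```

I lifted the wooden carrier off the stand and set it down upright in the delivery tray while the gate was still open. I then swung the gate shut, pushed its bolt home and handed in at about 22 s of the 61 s allowed; the hand-in gives no verdict.

**Last checks:**
- **Gate and bolt:** The final wrist picture, measured by mask and not viewed, put the knob top at (379,233). The prediction for the gate shut and the bolt at 30 mm was (379.3,233.0). The gate stayed shut after the gripper let go.
- **Bolt travel:** The arm's readings gave only about 26–27 mm of slide, stopping against roughly 15 N. That differs by a few mm from the picture, but both are above the 20 mm needed.
- **Carrier:** It was upright and let go in the last views of the tray (side pictures and parts of wrist pictures), but I did not measure its exact place after release. It was set down with the tool at my estimate of the tray's centre.
- **Bystanders:** The arm's path stayed clear of the wine bottle, jar and carton. I did not measure their positions again at the end.

**What went wrong:** The first move call was refused because its rows lacked some fields, which cost one picture. I viewed 12 pictures, the maximum.

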